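# Turn an excavated pouring bowl to face the camera and lay the scale bar

### The arm

A 6-joint arm with a two-finger parallel gripper is mounted at the origin on the work surface. World frame = base frame: x ahead of the robot, y to its left, z up, the work surface at z = 0. Lengths are in mm, angles in rad, forces in N, time in s.
With the tool pointing down it reaches from about 275 to 1000 mm from the base axis. Payload 8.4 kg.
Tool frame: the origin (TCP) lies at the very end of the fingers, on their centre line; the grasp point (between the pads) lies 19 mm behind it (r.tcp_to_grasp is the distance from the TCP to the grasp point, in mm); z points along the fingers, y is the line along which they close (so a half turn about z gives the same grasp; the last joint's range is limited). The gripper opens to 85 mm and grips with 20 to 120 N. Pads are 22 mm wide; open, the fingers measure 114 mm over their backs; the gripper's body (76 mm by 85 mm) begins 54 mm behind the grasp point. The pads swing forward as they close: fully open they stand 13 mm farther back than shut.
Start: joints at [-1.122, 0.353, 1.633, -0, 1.155, -0.002], TCP at [272.303, -562.565, 231.281] pointing down, gripper open.
Joint ranges: [-2.63, 2.63], [-0.92, 2.1], [0.06, 2.66], [-1.3, 4.44], [0, 2.69], [-3.02, 3.02]. Speed limits (rad/s): [2.22, 2.22, 2.79, 3.14, 3.14, 3.14].

### API

Orientations are given as [roll, pitch, yaw] about the fixed x, y, z axes, in that order (R = Rz(yaw) Ry(pitch) Rx(roll)).
In Python, from rig import r gives the robot as it stands. The module is installed in compiled form; this text tells all that it offers.
- The arm moves only by the tool play_rows, never from a script. Its argument "rows" is a list of rows, each an object with "dp": the shift along the tool's x, y, z in units of 40 mm (1.0 is 40 mm), a list of three; "turn": the turn, a rotation vector about the tool's x, y, z in units of 6 degrees (1.0 is 6 degrees), a list of three; "fingers": the closure, from 0 (fully open) to 1 (shut). In form: [{"dp": [tx, ty, tz], "turn": [wx, wy, wz], "fingers": fingers}, ...]. A call has 1 to 5 rows; each row shifts and turns the commanded pose from where the row before left it, along the tool's axes as they then stand; what a row does not reach is not made up. A row lasts 1/12 s, in which the tool goes at most 41.7 mm and 7.16 degrees, less where a joint would pass 70% of its speed; a pose out of reach is approached as far as the arm can. A call is refused whole if a number of a shift passes 1 or a number of a turn 1, either way. A call with a gripper value outside its range is refused whole. The fingers move at their own pace and stop on an object; "force" is the grip in N (left out, the last holds). Time passes only in rows, so rows that do not move let the fingers close. It gives the time, the measured TCP pose, the force, the opening and the grip force at its end, in the units of the state.
- r.sense(): the state, without advancing time (a new reading comes with each control period).
- r.grab_frame(name): name is "scene" or "top"; returns a dict with "pixels" (420x560x3 uint8, red, green, blue), "fx", "fy", "cx", "cy" (pixels), "dist" ([k1, k2, p1, p2, k3] as OpenCV has them; the pictures are not rectified), "pose" (4x4, takes a point from camera to world coordinates). Camera axes: x right, y down, z forward; pixel columns grow to the right and rows downward; lengths in mm; the calibration is good to about 2 mm. A picture is of the moment at which its call begins. There is no depth.
- r.sign_off(): hands the job in; it is judged then, once.
The state is a dict: "clock": time; "qpos": joint angles; "qvel": joint speeds; "joint_efforts": joint torques, N m; "eef_pos": TCP position; "tcp_rot": TCP orientation; "contact_force": force on the tool from outside, world axes, zero at the start; "wrist_torque": the same for the moment, N m; "opening": opening from 0.0 (shut) to 1.0 (fully open); "grasp_force": force on a finger pad.
Only numpy, scipy, OpenCV 4.12 (cv2) and the standard library are available. Lean on these libraries where they do the work, as an engineer would, in place of code of your own. Each camera call takes 0.05 s, during which the arm holds its last target. There are 200 camera calls.

### The job

Get the excavated bowl ready for its record photograph: turn the platter of the hand turntable by its rim until the bowl's spout points straight at the camera lens, without anything touching the fragile bowl. Also lay the black-and-white scale bar flat on the platter between the spout and the camera, centred in front of the spout and crosswise to the line of view; put it down, do not drop it. Leave the camera, the loupe, the brush and the coin box as they are.

Things in the scene. Friction and masses are not known exactly. Their poses are not given: they have to be found in the camera images.
- turntable: Hand turntable for photography, fixed: dark steel foot (200 mm across, 20 mm high) under a white platter, a flat disc 300 mm across, top 45 mm and underside 30 mm above the table. Origin: on the table, on the turning axis. z up; +x points to the camera, at a heading between -2.15 and -1.35 rad in the world, and does not turn with the platter.
- platter (a joint): Angle of the platter on its foot (rad), positive counter-clockwise from above; at 0 a notch is centred on the turntable's +x axis. The four finger notches in its rim lie at this angle + k x 90 degrees from that axis. It turns either way for more than a full turn and stays where it is left; pushing a notch's side takes about 1 N.
- platter_notch (a point): Centre of one of the four finger notches (the k = 0 one), 134 mm from the turning axis, at the height of the platter's top; turns with the platter. Each notch is a parallel-sided slot 50 mm wide, cut right through the platter from the rim (radius 150 mm) in to radius 112 mm; closed fingers fit in from above.
- bowl: Earthenware pouring bowl, loose, upright on the platter within 8 mm of the turning axis and carried round by it; fragile. Body 82 mm across, 48 mm high; an open trough spout on one side 30 mm wide reaches 67 mm from its axis, a closed loop handle on the other reaches 64 mm. Origin: centre of its underside. +x points along the spout, -x along the handle, z up.
- spout_tip (a point): Outer end of the bowl's spout, 67 mm from the bowl's axis and 40 mm above its underside.
- camera: Black camera (132 mm wide, top 176 mm above the table) on a small tripod whose legs reach 90 mm out, fixed; stands 390 to 430 mm from the turning axis on the turntable's +x axis and looks at that axis. Origin: on the table under the camera body. Its -x axis is the viewing direction, parallel to the turntable's -x.
- lens (a point): Centre of the lens's front glass, 116 mm in front of the camera's origin and 108 mm above the table.
- scale_bar: Photographic scale bar with black and white fields, loose on the table, left of the turntable: 120 x 20 x 8 mm, 0.05 kg. Origin: centre of its underside; x along its length, y across it, z up.
- loupe: Black eye loupe, 44 mm across, 42 mm high, standing on the table. Bystander. Origin: centre of its underside.
- brush: Flat soft brush, 170 mm long, 34 mm wide, lying on the table beyond the turntable. Bystander. Origin: on its underside near the middle; x along its length.
- coin_box: Low cardboard tray with six compartments of coins, 100 x 140 x 26 mm, on the table. Bystander. Origin: centre of its underside.
There are look-alikes about, which are no part of the job. What is meant by the scale_bar is not green, and is the larger of those in its own colour. Of the things like the bowl, leave any that is yellow; of the rest the smaller one is meant.

How it is judged:
By the outcome, as a careful person would: the job done as asked, in the order asked, and still so for the second after the job is handed in, with the robot touching nothing.
It also fails if it takes over 64 s, if anything falls off the work surface, if the arm or the gripper's body presses on something with over 40 N, if the wrist force passes 120 N, or if a joint passes its speed limit or range.

## Working session

There is one attempt and no reset: what is moved stays moved. The work goes in short steps, Python scripts to look and compute and a tool call to move; the robot and the scene stay as the last step left them, time stands still between calls to the robot, and variables do not carry over. Pictures are saved under pics/ and viewed, at most 10 in all, crops included, and the job is handed in when it is done.

Besides the shell and the picture viewer there is one more tool, called after "Request:" by a JSON object that holds its "method" and its "body", one argument or row to a line. play_rows: Moves the arm, as the interface text tells. Its arguments: {"type":"object","properties":{"rows":{"type":"array"},"force":{"type":"number"}},"required":["rows"]}

```bash
mkdir -p pics; cat > h.py <<'E'
import numpy as np, cv2, sys
from rig import r
def grab(n,save=None):
    f=r.grab_frame(n)
    if save: cv2.imwrite('pics/'+save,cv2.cvtColor(f['pixels'],cv2.COLOR_RGB2BGR))
    return f
def ray(f,uv):
    K=np.array([[f['fx'],0,f['cx']],[0,f['fy'],f['cy']],[0,0,1.]])
    p=cv2.undistortPoints(np.array(uv,float).reshape(-1,1,2),K,np.array(f['dist']))[:,0]
    d=np.c_[p,np.ones(len(p))]; T=np.array(f['pose'])
    return T[:3,3], d@T[:3,:3].T
def onplane(f,uv,z):
    o,d=ray(f,uv); return o+d*((z-o[2])/d[:,2])[:,None]
def proj(f,P):
    K=np.array([[f['fx'],0,f['cx']],[0,f['fy'],f['cy']],[0,0,1.]])
    T=np.linalg.inv(np.array(f['pose'])); rv,_=cv2.Rodrigues(T[:3,:3])
    return cv2.projectPoints(np.array(P,float).reshape(-1,1,3),rv,T[:3,3],K,np.array(f['dist']))[0][:,0]
E
python3 - <<'E'
from h import *
for n in ['top','scene']:
    f=grab(n,n+'0.png'); print(n,f['fx'],f['dist'],np.round(f['pose'],3).tolist())
print(r.sense())
E
```

```text
top 440.76010925042965 [-0.04548372  0.          0.          0.          0.        ] [[-0.012, -0.985, 0.17, 378.735], [-1.0, 0.016, 0.026, 16.312], [-0.028, -0.17, -0.985, 1250.044], [0.0, 0.0, 0.0, 1.0]]
scene 444.2188275923498 [0.0252765 0.        0.        0.        0.       ] [[-0.839, 0.378, -0.391, 999.593], [0.544, 0.583, -0.604, 681.998], [-0.001, -0.719, -0.695, 835.474], [0.0, 0.0, 0.0, 1.0]]
{'clock': 0.1, 'qpos': array([-1.12239303e+00,  3.53586923e-01,  1.63405356e+00, -4.23649023e-05,
        1.15522552e+00, -2.40093253e-03]), 'qvel': array([-0.00010277, -0.002051  , -0.00321256,  0.00033316,  0.00098927,
       -0.00090338]), 'joint_efforts': array([ 1.88717472e-04, -6.06355619e+01, -3.42820609e+01,  1.05700908e-04,
        4.01426587e-03,  1.33750632e-06]), 'eef_pos': array([ 272.10576519, -562.17644015,  230.63440272]), 'tcp_rot': array([-3.14031922e+00,  3.56799226e-05,  4.50821383e-01]), 'contact_force': array([0.08003029, 0.18789657, 0.14762149]), 'wrist_torque': array([-0.01254369, -0.02432657, -0.01204776]), 'grasp_force': 0.0, 'opening': 1.0004294235050228}
```

View pics/top0.png

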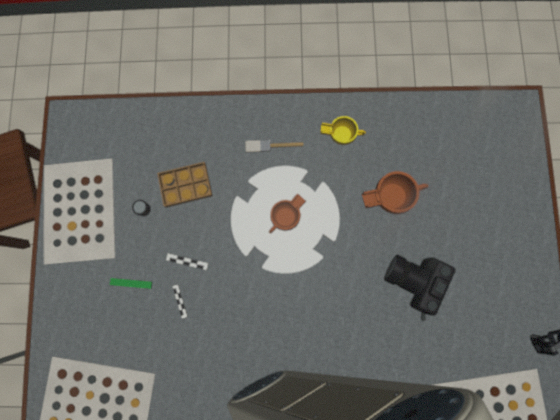

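View pics/scene0.png

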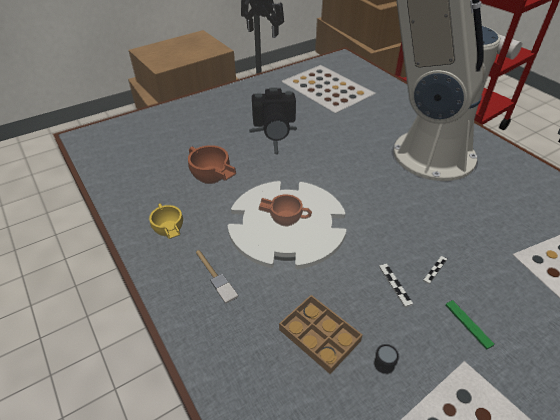

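Top view: the scale-bar candidates are the larger black-and-white bar (187,262), the smaller black-and-white one (179,301) and the green one (131,283), so I choose (187,262). The bowl candidates are terracotta on the platter (285,215), large terracotta (397,192) and yellow (343,130), so I choose (285,215). The camera is at about (425,283) with its lens end at about (392,270).

```bash
cat > m.py <<'E'
from h import *
from scipy.optimize import least_squares
def hsv(f): return cv2.cvtColor(f['pixels'],cv2.COLOR_RGB2HSV)
def big(m):
    n,l,s,c=cv2.connectedComponentsWithStats(m.astype(np.uint8)); i=1+np.argmax(s[1:,4]); return l==i
def win(m,x0,y0,x1,y1):
    o=np.zeros_like(m); o[y0:y1,x0:x1]=m[y0:y1,x0:x1]; return o
def platter(f):
    H=hsv(f); m=win((H[...,2]>170)&(H[...,1]<40),215,150,355,290); m=big(m)
    c=max(cv2.findContours(m.astype(np.uint8),cv2.RETR_EXTERNAL,cv2.CHAIN_APPROX_NONE)[0],key=len)[:,0]
    P=onplane(f,c,45)[:,:2]; x=P.mean(0)
    for k in range(6):
        rr=np.linalg.norm(P-x,axis=1); Q=P[abs(rr-150)<(12 if k<2 else 5)]
        s=least_squares(lambda p:np.hypot(*(Q-p[:2]).T)-p[2],[*x,150],loss='soft_l1'); x=s.x[:2]
    rel=P-x; rr=np.hypot(*rel.T); a=np.arctan2(rel[:,1],rel[:,0]); w=(rr<140)&(rr>105)
    ph=np.angle(np.mean(np.exp(4j*a[w])))/4
    return x,s.x[2],ph
def bowl(f,box=(255,185,320,245)):
    H=hsv(f); m=win((H[...,1]>90)&((H[...,0]<14)|(H[...,0]>172)),*box); m=big(m)
    return m
E
python3 - <<'E'
from m import *
f=grab('top'); c,R,ph=platter(f); print('platter',c,R,'notch',ph)
m=bowl(f); v,u=np.nonzero(m); P=onplane(f,np.c_[u,v],85)[:,:2]
mu=P.mean(0); w,V=np.linalg.eigh(np.cov((P-mu).T)); print('bowl mean',mu,'axis',np.arctan2(V[1,1],V[0,1]),np.sqrt(w))
H=hsv(f); bar=win((H[...,2]>150)&(H[...,1]<60)|(H[...,2]<50),160,245,213,278)
v,u=np.nonzero(bar); P=onplane(f,np.c_[u,v],8)[:,:2]; rc=cv2.minAreaRect(P.astype(np.float32)); print('bar',rc,P.mean(0))
S=cv2.resize(f['pixels'][130:330,150:470],None,fx=2.4,fy=2.4,interpolation=cv2.INTER_CUBIC)
cv2.imwrite('pics/c1.png',S[...,::-1])
g=grab('scene'); a=g['pixels'][80:160,230:320]; b=g['pixels'][180:250,225:350]
S=np.hstack([cv2.resize(a,(450,400),interpolation=2)])
cv2.imwrite('pics/c2.png',S[...,::-1])
E
```

```text
platter [558.43384045  23.48933028] 147.79786757261124 notch -0.6238529696755407
bowl mean [564.94959815  18.41832102] axis 2.4028659342768224 [18.16369127 25.98523865]
bar ((445.0376281738281, 302.51318359375), (118.94923400878906, 20.073379516601562), 75.96253204345703) [445.73795894 301.68329474]
```

View pics/c1.png

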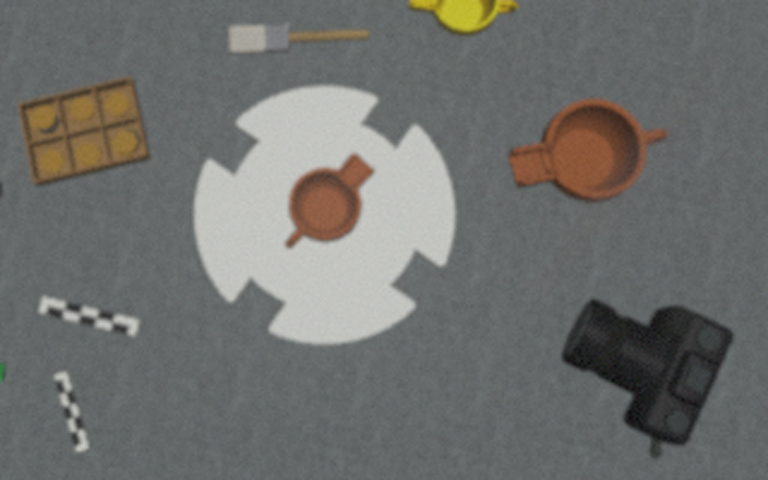

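View pics/c2.png

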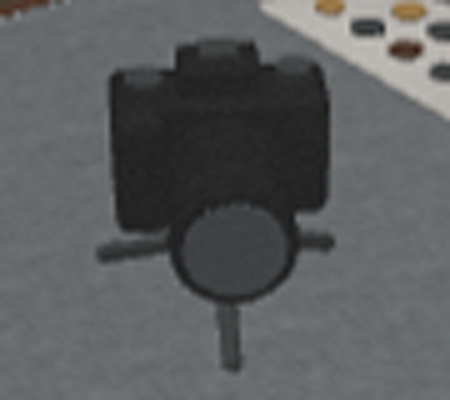

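c1 confirms the choices: large black-and-white bar at crop (90,315), bowl at (325,205) with its spout to (360,168) and handle to (290,243). In c2 the lens glass is centred at crop (234,250), which is (276.8,130) in the scene image.

```bash
cat >> m.py <<'E'
def spout(f,c,box=(255,185,320,245)):
    # two-sided: bowl rim centre, spout and handle centroids
    m=bowl(f,box); v,u=np.nonzero(m); uv=np.c_[u,v]
    d=cv2.distanceTransform(m.astype(np.uint8),cv2.DIST_L2,5); k=np.unravel_index(d.argmax(),d.shape)
    P=onplane(f,uv,85)[:,:2]; b=onplane(f,[k[::-1]],85)[0,:2]
    q=P-b; rr=np.hypot(*q.T); far=rr>50
    a0=np.angle(np.sum(np.exp(1j*np.arctan2(q[far,1],q[far,0]))))
    s=far&(q@[np.cos(a0),np.sin(a0)]>0); h=far&~s
    sp=P[s].mean(0); hd=onplane(f,uv[h],70)[:,:2].mean(0)
    t=sp-hd
    return b,sp,hd,np.arctan2(t[1],t[0])
E
python3 - <<'E'
from m import *
f=grab('top'); c,R,ph=platter(f); b,sp,hd,a=spout(f,c)
g=grab('scene'); L=onplane(g,[[276.8,130]],108)[0]; t=L[:2]-c
print('lens',L,np.hypot(*t),'heading',np.arctan2(t[1],t[0])); print('proj lens in top',proj(f,L))
print(c,b,sp,hd,a,'spout-b ang',np.arctan2(*(sp-b)[::-1]))
print('notch angs',[round(ph+k*np.pi/2,3) for k in range(4)])
for k in range(4): print((c+134*np.array([np.cos(ph+k*np.pi/2),np.sin(ph+k*np.pi/2)])).round(1))
# check platter in scene
H=hsv(g); m=(H[...,2]>170)&(H[...,1]<40); m=big(win(m,215,170,360,275)); v,u=np.nonzero(m); P=onplane(g,np.c_[u,v],45); print('scene platter bbox centre',(P[:,:2].min(0)+P[:,:2].max(0))/2)
E
```

```text
lens [ 417.58854727 -243.11972388  108.        ] 301.5404627057653 heading -2.056957672180629
proj lens in top [[389.21953898 267.15233064]]
[558.47894347  23.48212703] [558.04978312  24.71603577] [601.30666519 -15.07974085] [520.94135286  61.33743976] -0.7602212613836415 spout-b ang -0.7437486369474237
notch angs [np.float64(-0.624), np.float64(0.947), np.float64(2.518), np.float64(4.089)]
[667.2 -54.8]
[636.7 132.2]
[449.7 101.7]
[480.2 -85.3]
scene platter bbox centre [558.49696022  24.47842434]
```

Request:
{"method": "play_rows", "body": {
  "rows": [
    {"dp": [0.4,-0.45,0],"turn": [0,0,0],"fingers": 1},
    {"dp": [0.625,-0.722,0],"turn": [0,0,0],"fingers": 1},
    {"dp": [0.625,-0.722,0],"turn": [0,0,0],"fingers": 1},
    {"dp": [0.625,-0.722,0],"turn": [0,0,0],"fingers": 1},
    {"dp": [0.625,-0.722,0],"turn": [0,0,0],"fingers": 1}
  ]
}}

```text
clock: 0.72
eef_pos: [318.5, -390.2, 231.2]
tcp_rot: [-3.142, -0.0, 0.45]
contact_force: [1.0, 1.2, -0.0]
opening: 0.298
grasp_force: 0.0
```

Request:
{"method": "play_rows", "body": {
  "rows": [
    {"dp": [0.625,-0.722,0],"turn": [0,0,0],"fingers": 1},
    {"dp": [0.625,-0.722,0],"turn": [0,0,0],"fingers": 1},
    {"dp": [0.625,-0.722,0],"turn": [0,0,0],"fingers": 1},
    {"dp": [0.625,-0.722,0],"turn": [0,0,0],"fingers": 1},
    {"dp": [0.625,-0.722,0],"turn": [0,0,0],"fingers": 1}
  ]
}}

```text
clock: 1.13
eef_pos: [368.2, -205.7, 231.5]
tcp_rot: [3.141, -0.0, 0.45]
contact_force: [1.0, -0.2, -0.1]
opening: -0.0
grasp_force: 0.0
```

Request:
{"method": "play_rows", "body": {
  "rows": [
    {"dp": [0.625,-0.722,0],"turn": [0,0,0],"fingers": 1},
    {"dp": [0.625,-0.722,0],"turn": [0,0,0],"fingers": 1},
    {"dp": [0.625,-0.722,0],"turn": [0,0,0],"fingers": 1},
    {"dp": [0.625,-0.722,0],"turn": [0,0,0],"fingers": 1},
    {"dp": [0.625,-0.722,0],"turn": [0,0,0],"fingers": 1}
  ]
}}

```text
clock: 1.55
eef_pos: [417.9, -21.1, 231.6]
tcp_rot: [3.141, -0.001, 0.451]
contact_force: [0.9, -1.0, -0.4]
opening: -0.002
grasp_force: 0.0
```

Request:
{"method": "play_rows", "body": {
  "rows": [
    {"dp": [0,0,0],"turn": [0,0,-0.95],"fingers": 1},
    {"dp": [0,0,0],"turn": [0,0,-0.95],"fingers": 1},
    {"dp": [0,0,0],"turn": [0,0,-0.95],"fingers": 1},
    {"dp": [0,0,0],"turn": [0,0,-0.95],"fingers": 1},
    {"dp": [0,0,0],"turn": [0,0,-0.94],"fingers": 1}
  ]
}}

```text
clock: 1.97
eef_pos: [417.8, -22.7, 231.3]
tcp_rot: [3.141, -0.0, 0.953]
contact_force: [0.5, -0.8, 0.0]
opening: -0.001
grasp_force: 0.0
```

Request:
{"method": "play_rows", "body": {
  "rows": [
    {"dp": [0.75,-0.29,0],"turn": [0,0,0],"fingers": 1},
    {"dp": [0.75,-0.29,0],"turn": [0,0,0],"fingers": 1},
    {"dp": [0.75,-0.29,0],"turn": [0,0,0],"fingers": 1},
    {"dp": [0.75,-0.29,0],"turn": [0,0,0],"fingers": 1},
    {"dp": [0,0,0],"turn": [0,0,0],"fingers": 1}
  ]
}}

```text
clock: 2.38
eef_pos: [451.7, 105.7, 231.7]
tcp_rot: [3.141, -0.003, 0.949]
contact_force: [0.9, 0.4, 1.3]
opening: -0.002
grasp_force: 0.0
```

Request:
{"method": "play_rows", "body": {
  "rows": [
    {"dp": [0,0,0.9],"turn": [0,0,0],"fingers": 1},
    {"dp": [0,0,0.9],"turn": [0,0,0],"fingers": 1},
    {"dp": [0,0,0.9],"turn": [0,0,0],"fingers": 1},
    {"dp": [0,0,0.9],"turn": [0,0,0],"fingers": 1},
    {"dp": [0,0,0.6],"turn": [0,0,0],"fingers": 1}
  ]
}}

```text
clock: 2.8
eef_pos: [448.7, 101.0, 60.7]
tcp_rot: [-3.14, 0.002, 0.947]
contact_force: [0.5, 0.0, 0.1]
opening: -0.003
grasp_force: 0.0
```

```bash
python3 - <<'E'
from m import *
g=grab('scene'); f=grab('top')
S=np.hstack([cv2.resize(g['pixels'][150:290,210:370],(400,350)),cv2.resize(f['pixels'][150:300,215:375],(373,350))])
cv2.imwrite('pics/c3.png',S[...,::-1]); print(r.sense()['eef_pos'])
E
```

```text
[447.19118744 100.61207887  60.17375103]
```

View pics/c3.png

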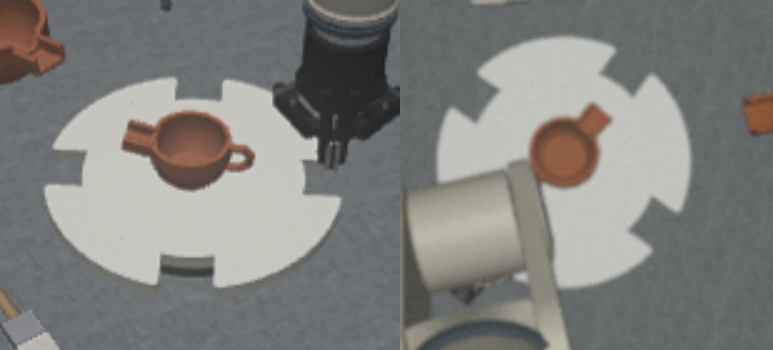

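The picture shows the closed fingers at crop (333,160), over the notch near the handle side, with the bowl untouched.

Request:
{"method": "play_rows", "body": {
  "rows": [
    {"dp": [0,0,0.15],"turn": [0,0,0],"fingers": 1},
    {"dp": [0,0,0.15],"turn": [0,0,0],"fingers": 1},
    {"dp": [0,0,0.15],"turn": [0,0,0],"fingers": 1},
    {"dp": [0,0,0.15],"turn": [0,0,0],"fingers": 1},
    {"dp": [0,0,0],"turn": [0,0,0],"fingers": 1}
  ]
}}

```text
clock: 3.32
eef_pos: [450.2, 101.5, 39.1]
tcp_rot: [3.141, -0.0, 0.947]
contact_force: [-0.1, 0.3, -0.1]
opening: -0.001
grasp_force: 0.0
```

Request:
{"method": "play_rows", "body": {
  "rows": [
    {"dp": [0.05,0,0.1],"turn": [0,0,0.15],"fingers": 1},
    {"dp": [0.0875,0.0012,0],"turn": [0,0,0.25],"fingers": 1},
    {"dp": [0.0875,0.0012,0],"turn": [0,0,0.25],"fingers": 1},
    {"dp": [0.0875,0.0012,0],"turn": [0,0,0.25],"fingers": 1},
    {"dp": [0.0875,0.0012,0],"turn": [0,0,0.25],"fingers": 1}
  ]
}}

```text
clock: 3.73
eef_pos: [460.6, 114.2, 35.5]
tcp_rot: [3.141, -0.0, 0.825]
contact_force: [-2.7, -2.5, 1.5]
opening: -0.005
grasp_force: 1.2
```

Request:
{"method": "play_rows", "body": {
  "rows": [
    {"dp": [0.105,0.0017,0],"turn": [0,0,0.3],"fingers": 1},
    {"dp": [0.14,0.003,0],"turn": [0,0,0.4],"fingers": 1},
    {"dp": [0.175,0.0046,0],"turn": [0,0,0.5],"fingers": 1},
    {"dp": [0.175,0.0046,0],"turn": [0,0,0.5],"fingers": 1},
    {"dp": [0.175,0.0046,0],"turn": [0,0,0.5],"fingers": 1}
  ]
}}

```text
clock: 4.15
eef_pos: [483.7, 134.3, 35.4]
tcp_rot: [-3.142, 0.0, 0.593]
contact_force: [-1.8, -0.1, 0.2]
opening: 0.002
grasp_force: 0.4
```

Request:
{"method": "play_rows", "body": {
  "rows": [
    {"dp": [0.175,0.0046,0],"turn": [0,0,0.5],"fingers": 1},
    {"dp": [0.175,0.0046,0],"turn": [0,0,0.5],"fingers": 1},
    {"dp": [0.175,0.0046,0],"turn": [0,0,0.5],"fingers": 1},
    {"dp": [0.175,0.0046,0],"turn": [0,0,0.5],"fingers": 1},
    {"dp": [0.175,0.0046,0],"turn": [0,0,0.5],"fingers": 1}
  ]
}}

```text
clock: 4.57
eef_pos: [515.0, 150.0, 35.4]
tcp_rot: [-3.142, 0.0, 0.331]
contact_force: [-1.2, 0.6, 0.7]
opening: 0.001
grasp_force: 0.4
```

```bash
cat > s.py <<'E'
from m import *
f=grab('top'); s=r.sense(); t=s['eef_pos'][:2]-[558.5,23.5]
print('tcp',s['eef_pos'].round(1),s['tcp_rot'].round(3),'rad',np.hypot(*t).round(1),'ang',np.arctan2(t[1],t[0]).round(3))
b,sp,hd,a=spout(f,None); print(b.round(1),sp.round(1),hd.round(1),'spout ang',a.round(3),np.arctan2(*(sp-b)[::-1]).round(3))
L=np.array([417.6,-243.1]); print('want',np.arctan2(*(L-[558.5,23.5])[::-1]))
E
python3 s.py
```

```text
tcp [516.7 150.5  35.7] [ 3.142e+00 -2.000e-03  3.280e-01] rad 133.7 ang 1.889
[558.   24.7] [577.9 -30.7] [543.8  75.6] spout ang -1.26 -1.226
want -2.0569886987338926
```

Request:
{"method": "play_rows", "body": {
  "rows": [
    {"dp": [0.0875,0.0012,0],"turn": [0,0,0.25],"fingers": 1},
    {"dp": [0.14,0.003,0],"turn": [0,0,0.4],"fingers": 1},
    {"dp": [0.175,0.0046,0],"turn": [0,0,0.5],"fingers": 1},
    {"dp": [0.175,0.0046,0],"turn": [0,0,0.5],"fingers": 1},
    {"dp": [0.175,0.0046,0],"turn": [0,0,0.5],"fingers": 1}
  ]
}}

```text
clock: 5.03
eef_pos: [544.0, 156.5, 35.3]
tcp_rot: [-3.142, 0.0, 0.108]
contact_force: [-0.6, 0.3, -0.3]
opening: 0.004
grasp_force: 0.4
```

Request:
{"method": "play_rows", "body": {
  "rows": [
    {"dp": [0.175,0.0046,0],"turn": [0,0,0.5],"fingers": 1},
    {"dp": [0.175,0.0046,0],"turn": [0,0,0.5],"fingers": 1},
    {"dp": [0.175,0.0046,0],"turn": [0,0,0.5],"fingers": 1},
    {"dp": [0.175,0.0046,0],"turn": [0,0,0.5],"fingers": 1},
    {"dp": [0.175,0.0046,0],"turn": [0,0,0.5],"fingers": 1}
  ]
}}

```text
clock: 5.45
eef_pos: [579.1, 155.7, 35.4]
tcp_rot: [-3.141, 0.0, -0.154]
contact_force: [-0.7, 1.3, 0.5]
opening: 0.002
grasp_force: 0.4
```

Request:
{"method": "play_rows", "body": {
  "rows": [
    {"dp": [0.14,0.003,0],"turn": [0,0,0.4],"fingers": 1},
    {"dp": [0.105,0.0017,0],"turn": [0,0,0.3],"fingers": 1},
    {"dp": [0.0875,0.0012,0],"turn": [0,0,0.25],"fingers": 1},
    {"dp": [0.0875,0.0012,0],"turn": [0,0,0.25],"fingers": 1},
    {"dp": [0.035,0,0],"turn": [0,0,0.1],"fingers": 1}
  ]
}}

```text
clock: 5.87
eef_pos: [597.1, 151.5, 35.4]
tcp_rot: [-3.141, -0.0, -0.29]
contact_force: [-1.3, 0.5, 0.4]
opening: -0.001
grasp_force: 0.3
```

```bash
cat >> s.py <<'E'
try: print(platter(f))
except Exception as e: print(e)
E
python3 s.py
```

```text
tcp [597.2 151.4  35.4] [-3.141 -0.    -0.29 ] rad 133.7 ang 1.277
[555.3  22.1] [542.6 -33.6] [576.5  72.9] spout ang -1.879 -1.795
want -2.0569886987338926
(array([558.30689087,  23.11394139]), np.float64(147.31794919454347), np.float64(-0.16100136203334617))
```

Request:
{"method": "play_rows", "body": {
  "rows": [
    {"dp": [0.07,0.0006,0],"turn": [0,0,0.2],"fingers": 1},
    {"dp": [0.14,0.003,0],"turn": [0,0,0.4],"fingers": 1},
    {"dp": [0.14,0.003,0],"turn": [0,0,0.4],"fingers": 1},
    {"dp": [0.105,0.0017,0],"turn": [0,0,0.3],"fingers": 1},
    {"dp": [0.07,0.0006,0],"turn": [0,0,0.2],"fingers": 1}
  ]
}}

```text
clock: 6.33
eef_pos: [616.5, 143.9, 35.2]
tcp_rot: [3.142, 0.0, -0.448]
contact_force: [-0.6, 0.1, 0.0]
opening: 0.004
grasp_force: 0.3
```

```bash
python3 s.py; python3 - <<'E'
from m import *
f=grab('top');g=grab('scene')
S=np.hstack([cv2.resize(g['pixels'][180:240,245:325],(400,300),interpolation=2),cv2.resize(f['pixels'][185:245,250:325],(375,300),interpolation=2)])
cv2.imwrite('pics/c4.png',S[...,::-1])
E
```

```text
tcp [617.  143.7  35.3] [-3.141 -0.    -0.449] rad 133.7 ang 1.118
[555.3  22.1] [533.4 -30.7] [584.   69.8] spout ang -2.037 -1.964
want -2.0569886987338926
(array([558.4521254 ,  23.09073314]), np.float64(147.15334005488893), np.float64(-0.316206002454691))
```

View pics/c4.png

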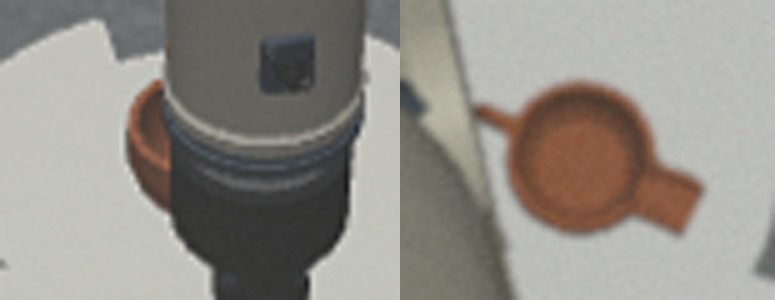

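The crop shows the bowl body at (582,158), the spout tip's midpoint at (693,210) and the handle end at (480,110); nothing is touching the bowl.

```bash
python3 - <<'E'
from m import *
f=grab('top')
q=lambda x,y:[250+(x-400)/5,185+y/5]
s=onplane(f,[q(693,210)],87)[0,:2]; h=onplane(f,[q(482,110)],75)[0,:2]
# body: rim circle at z 93 from mask minus spout/handle (opening)
m=bowl(f).astype(np.uint8); k=cv2.getStructuringElement(cv2.MORPH_ELLIPSE,(19,19)); o=cv2.morphologyEx(m,cv2.MORPH_OPEN,k)
v,u=np.nonzero(o); b=onplane(f,[[u.mean(),v.mean()]],85)[0,:2]
an=lambda t:np.arctan2(t[1],t[0])
L=np.array([417.6,-243.1])
print(s,h,b,np.hypot(*(s-b)),an(s-h),an(s-b),an(b-h),'want',an(L-b))
E
```

```text
[527.16936965 -40.15003662] [585.00559738  72.09379222] [555.45915132  20.67526122] 67.08225253180746 -2.0465876411837365 -2.0061353482929416 -2.092349801223556 want -2.0523904124909453
```

Request:
{"method": "play_rows", "body": {
  "rows": [
    {"dp": [0.022,0,0],"turn": [0,0,0.06],"fingers": 1},
    {"dp": [0.022,0,0],"turn": [0,0,0.06],"fingers": 1},
    {"dp": [0,0,0],"turn": [0,0,0],"fingers": 1},
    {"dp": [-0.15,0,0],"turn": [0,0,0],"fingers": 1},
    {"dp": [-0.15,0,0],"turn": [0,0,0],"fingers": 1}
  ]
}}

```text
clock: 6.95
eef_pos: [606.9, 148.7, 35.3]
tcp_rot: [-3.141, -0.0, -0.458]
contact_force: [-0.8, -0.0, 0.2]
opening: 0.001
grasp_force: 0.0
```

Request:
{"method": "play_rows", "body": {
  "rows": [
    {"dp": [0,0,-0.3],"turn": [0,0,0],"fingers": 1},
    {"dp": [0,0,-0.5],"turn": [0,0,0],"fingers": 1},
    {"dp": [0,0,-0.8],"turn": [0,0,-1],"fingers": 0.5},
    {"dp": [0,0,-0.8],"turn": [0,0,-1],"fingers": 0.5},
    {"dp": [0,0,-0.8],"turn": [0,0,-1],"fingers": 0.5}
  ]
}}

```text
clock: 7.37
eef_pos: [606.7, 148.7, 165.5]
tcp_rot: [3.142, 0.0, -0.139]
contact_force: [1.1, -0.1, 0.3]
opening: 0.418
grasp_force: 0.0
```

Request:
{"method": "play_rows", "body": {
  "rows": [
    {"dp": [0,0,0],"turn": [0,0,-1],"fingers": 0.5},
    {"dp": [0,0,0],"turn": [0,0,-1],"fingers": 0.5},
    {"dp": [0,0,0],"turn": [0,0,-1],"fingers": 0.5},
    {"dp": [0,0,0],"turn": [0,0,-1],"fingers": 0.5},
    {"dp": [0,0,0],"turn": [0,0,-1],"fingers": 0.5}
  ]
}}

```text
clock: 7.78
eef_pos: [607.0, 148.7, 164.5]
tcp_rot: [3.141, -0.001, 0.385]
contact_force: [1.0, 0.2, -0.5]
opening: 0.5
grasp_force: 0.0
```

Request:
{"method": "play_rows", "body": {
  "rows": [
    {"dp": [0,0,0],"turn": [0,0,-1],"fingers": 0.5},
    {"dp": [0,0,0],"turn": [0,0,-1],"fingers": 0.5},
    {"dp": [0,0,0],"turn": [0,0,-1],"fingers": 0.5},
    {"dp": [0,0,0],"turn": [0,0,-1],"fingers": 0.5},
    {"dp": [0,0,0],"turn": [0,0,-1],"fingers": 0.5}
  ]
}}

```text
clock: 8.2
eef_pos: [606.9, 148.7, 164.3]
tcp_rot: [3.141, -0.0, 0.909]
contact_force: [-1.1, 0.6, 0.7]
opening: 0.502
grasp_force: 0.0
```

Request:
{"method": "play_rows", "body": {
  "rows": [
    {"dp": [0,0,0],"turn": [0,0,-1],"fingers": 0.5},
    {"dp": [0,0,0],"turn": [0,0,-1],"fingers": 0.5},
    {"dp": [0,0,0],"turn": [0,0,-1],"fingers": 0.5},
    {"dp": [0,0,0],"turn": [0,0,-1],"fingers": 0.5},
    {"dp": [0,0,0],"turn": [0,0,0],"fingers": 0.5}
  ]
}}

```text
clock: 8.62
eef_pos: [607.0, 148.7, 164.2]
tcp_rot: [3.141, -0.0, 1.327]
contact_force: [-0.2, 0.0, -0.4]
opening: 0.499
grasp_force: 0.0
```

```bash
python3 s.py; python3 - <<'E'
from m import *
g=grab('scene')
H=hsv(g); bar=win((H[...,2]>150)&(H[...,1]<60)|(H[...,2]<50),377,258,415,309)
v,u=np.nonzero(bar); P=onplane(g,np.c_[u,v],6)[:,:2]; rc=cv2.minAreaRect(P.astype(np.float32)); print('bar scene',rc)
s=r.sense(); d=np.array([445.4,302.1])-s['eef_pos'][:2]; y=s['tcp_rot'][2]
print('dx,dy units', (d@[np.cos(y),np.sin(y)])/40,(d@[np.sin(y),-np.cos(y)])/40)
E
```

```text
tcp [607.  148.7 164.1] [ 3.141 -0.     1.321] rad 134.3 ang 1.201
[555.3  24.8] [533.4 -29.4] [585.2  70.7] spout ang -2.048 -1.956
want -2.0569886987338926
(array([558.40241559,  23.40156333]), np.float64(147.31659314327507), np.float64(-0.33991301211613767))
bar scene ((443.84283447265625, 302.771728515625), (119.39403533935547, 20.52570915222168), 75.76065063476562)
dx,dy units 2.706002789475682 -4.8707959066408915
```

Request:
{"method": "play_rows", "body": {
  "rows": [
    {"dp": [0.45,-0.815,0],"turn": [0,0,0],"fingers": 0.5},
    {"dp": [0.45,-0.815,0],"turn": [0,0,0],"fingers": 0.5},
    {"dp": [0.45,-0.815,0],"turn": [0,0,0],"fingers": 0.5},
    {"dp": [0.45,-0.815,0],"turn": [0,0,0],"fingers": 0.5},
    {"dp": [0.45,-0.815,0],"turn": [0,0,0],"fingers": 0.5}
  ]
}}

```text
clock: 9.13
eef_pos: [469.9, 276.7, 163.7]
tcp_rot: [3.141, -0.0, 1.318]
contact_force: [0.5, 0.8, 0.5]
opening: 0.501
grasp_force: 0.0
```

Request:
{"method": "play_rows", "body": {
  "rows": [
    {"dp": [0.45,-0.815,0],"turn": [0,0,0],"fingers": 0.5},
    {"dp": [0,0,0.8],"turn": [0,0,0],"fingers": 0.5},
    {"dp": [0,0,0.9],"turn": [0,0,0],"fingers": 0.5},
    {"dp": [0,0,0.9],"turn": [0,0,0],"fingers": 0.5},
    {"dp": [0,0,0.7],"turn": [0,0,0],"fingers": 0.5}
  ]
}}

```text
clock: 9.55
eef_pos: [443.3, 301.5, 29.8]
tcp_rot: [-3.142, 0.0, 1.319]
contact_force: [-0.2, 0.4, -0.4]
opening: 0.497
grasp_force: 0.0
```

```bash
python3 - <<'E'
from m import *
g=grab('scene'); s=r.sense(); print(s['eef_pos'].round(1),s['tcp_rot'].round(3))
S=np.hstack([cv2.resize(g['pixels'][235:315,365:455],(400,355),interpolation=2),cv2.resize(g['pixels'][175:255,230:320],(400,355),interpolation=2)])
cv2.imwrite('pics/c5.png',S[...,::-1])
E
```

```text
[441.  299.7  25.4] [-3.137  0.005  1.319]
```

View pics/c5.png

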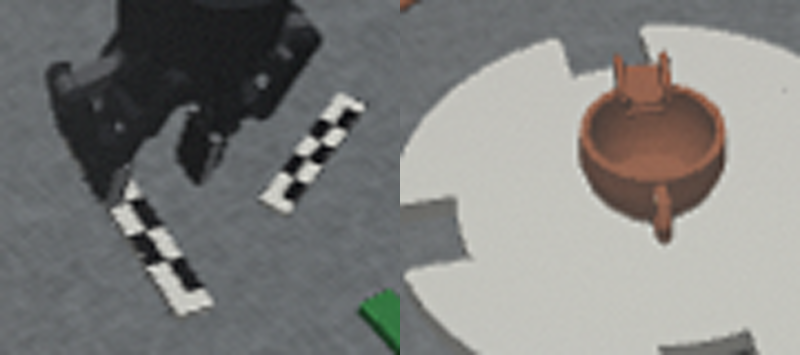

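The picture shows the open fingers straddling the larger bar, tips at crop (110,200) and (200,180). The bowl's spout is now toward the camera.

Request:
{"method": "play_rows", "body": {
  "rows": [
    {"dp": [0,0,0],"turn": [0,0,0],"fingers": 0.5},
    {"dp": [0,0,0.2],"turn": [0,0,0],"fingers": 0.5},
    {"dp": [0,0,0.2],"turn": [0,0,0],"fingers": 0.5},
    {"dp": [0,0,0.2],"turn": [0,0,0],"fingers": 0.5},
    {"dp": [0,0,0.05],"turn": [0,0,0],"fingers": 0.5}
  ]
}}

```text
clock: 10.02
eef_pos: [444.3, 301.4, 5.2]
tcp_rot: [3.141, -0.0, 1.321]
contact_force: [0.0, 0.1, -0.1]
opening: 0.501
grasp_force: 0.0
```

Request:
{"method": "play_rows", "body": {
  "rows": [
    {"dp": [0,0,0],"turn": [0,0,0],"fingers": 0.5}
  ]
}}

```text
clock: 10.1
eef_pos: [444.1, 301.3, 5.2]
tcp_rot: [-3.142, 0.0, 1.322]
contact_force: [-0.6, -1.1, -0.0]
opening: 0.503
grasp_force: 0.0
```

Request:
{"method": "play_rows", "body": {
  "rows": [
    {"dp": [0,0,0.09],"turn": [0,0,0],"fingers": 0.5},
    {"dp": [0,0,0],"turn": [0,0,0],"fingers": 1},
    {"dp": [0,0,0],"turn": [0,0,0],"fingers": 1},
    {"dp": [0,0,0],"turn": [0,0,0],"fingers": 1},
    {"dp": [0,0,0],"turn": [0,0,0],"fingers": 1}
  ],
  "force": 35
}}

```text
clock: 10.52
eef_pos: [444.3, 301.5, 2.0]
tcp_rot: [3.141, -0.0, 1.322]
contact_force: [-1.1, 0.0, 2.6]
opening: 0.216
grasp_force: 34.5
```

Request:
{"method": "play_rows", "body": {
  "rows": [
    {"dp": [0,0,0],"turn": [0,0,0],"fingers": 1},
    {"dp": [0,0,0],"turn": [0,0,0],"fingers": 1}
  ]
}}

```text
clock: 10.68
eef_pos: [444.3, 301.5, 2.0]
tcp_rot: [3.141, -0.0, 1.322]
contact_force: [-1.3, -0.5, 4.5]
opening: 0.214
grasp_force: 34.8
```

Request:
{"method": "play_rows", "body": {
  "rows": [
    {"dp": [0,0,-0.3],"turn": [0,0,0],"fingers": 1},
    {"dp": [0,0,-0.7],"turn": [0,0,0],"fingers": 1},
    {"dp": [0,0,-0.9],"turn": [0,0,0],"fingers": 1},
    {"dp": [0,0,-0.9],"turn": [0,0,0],"fingers": 1},
    {"dp": [0,0,-0.8],"turn": [0,0,-0.5],"fingers": 1}
  ]
}}

```text
clock: 11.1
eef_pos: [444.0, 301.3, 148.3]
tcp_rot: [3.141, -0.0, 1.374]
contact_force: [1.1, 0.6, -1.1]
opening: 0.214
grasp_force: 34.3
```

Request:
{"method": "play_rows", "body": {
  "rows": [
    {"dp": [0,0,-0.3],"turn": [0,0,-0.9],"fingers": 1},
    {"dp": [0,0,0],"turn": [0,0,-0.95],"fingers": 1},
    {"dp": [0,0,0],"turn": [0,0,-0.95],"fingers": 1},
    {"dp": [0,0,0],"turn": [0,0,-0.95],"fingers": 1},
    {"dp": [0,0,0],"turn": [0,0,-0.95],"fingers": 1}
  ]
}}

```text
clock: 11.52
eef_pos: [444.0, 301.3, 158.6]
tcp_rot: [3.141, -0.0, 1.872]
contact_force: [0.4, -0.5, 0.2]
opening: 0.217
grasp_force: 34.3
```

Request:
{"method": "play_rows", "body": {
  "rows": [
    {"dp": [0,0,0],"turn": [0,0,-0.95],"fingers": 1},
    {"dp": [0,0,0],"turn": [0,0,-0.95],"fingers": 1},
    {"dp": [0,0,0],"turn": [0,0,-0.95],"fingers": 1},
    {"dp": [0,0,0],"turn": [0,0,-0.95],"fingers": 1},
    {"dp": [0,0,0],"turn": [0,0,-0.95],"fingers": 1}
  ]
}}

```text
clock: 11.93
eef_pos: [443.9, 301.3, 158.3]
tcp_rot: [3.142, -0.0, 2.369]
contact_force: [1.0, 0.3, -0.4]
opening: 0.222
grasp_force: 34.3
```

Request:
{"method": "play_rows", "body": {
  "rows": [
    {"dp": [0,0,0],"turn": [0,0,-0.95],"fingers": 1},
    {"dp": [0,0,0],"turn": [0,0,-0.95],"fingers": 1},
    {"dp": [0,0,0],"turn": [0,0,-0.9],"fingers": 1},
    {"dp": [0,0,0],"turn": [0,0,0],"fingers": 1}
  ]
}}

```text
clock: 12.27
eef_pos: [443.9, 301.3, 158.3]
tcp_rot: [3.141, -0.0, 2.661]
contact_force: [0.9, -0.4, -0.2]
opening: 0.216
grasp_force: 34.3
```

```bash
cat > d.py <<'E'
from rig import r; import numpy as np
s=r.sense(); d=np.array([506.4,-77.2])-s['eef_pos'][:2]; y=s['tcp_rot'][2]; print(s['eef_pos'].round(1),s['tcp_rot'].round(3),s['opening'],s['grasp_force'])
print('units', (d@[np.cos(y),np.sin(y)])/40,(d@[np.sin(y),-np.cos(y)])/40,'turn',-np.degrees(2.657-y)/6)
E
python3 d.py
```

```text
[443.9 301.3 158.3] [ 3.141 -0.     2.661] 0.21606274775186726 34.33963716030121
units -5.755951088720361 -7.671547354075594 turn 0.04283774817976766
```

Request:
{"method": "play_rows", "body": {
  "rows": [
    {"dp": [-0.24,-0.32,0],"turn": [0,0,0],"fingers": 1},
    {"dp": [-0.48,-0.64,0],"turn": [0,0,0],"fingers": 1},
    {"dp": [-0.48,-0.64,0],"turn": [0,0,0],"fingers": 1},
    {"dp": [-0.48,-0.64,0],"turn": [0,0,0],"fingers": 1},
    {"dp": [-0.48,-0.64,0],"turn": [0,0,0],"fingers": 1}
  ]
}}

```text
clock: 12.68
eef_pos: [466.8, 157.9, 158.1]
tcp_rot: [3.141, 0.0, 2.654]
contact_force: [0.7, -0.6, -0.7]
opening: 0.215
grasp_force: 34.4
```

Request:
{"method": "play_rows", "body": {
  "rows": [
    {"dp": [-0.48,-0.64,0],"turn": [0,0,0],"fingers": 1},
    {"dp": [-0.48,-0.64,0],"turn": [0,0,0],"fingers": 1},
    {"dp": [-0.48,-0.64,0],"turn": [0,0,0],"fingers": 1},
    {"dp": [-0.48,-0.64,0],"turn": [0,0,0],"fingers": 1},
    {"dp": [-0.48,-0.64,0],"turn": [0,0,0],"fingers": 1}
  ]
}}

```text
clock: 13.1
eef_pos: [492.2, -0.3, 158.2]
tcp_rot: [3.141, 0.0, 2.654]
contact_force: [1.6, -0.2, -0.6]
opening: 0.222
grasp_force: 34.4
```

Request:
{"method": "play_rows", "body": {
  "rows": [
    {"dp": [-0.48,-0.64,0],"turn": [0,0,0],"fingers": 1},
    {"dp": [-0.48,-0.64,0],"turn": [0,0,0],"fingers": 1},
    {"dp": [-0.24,-0.32,0],"turn": [0,0,0],"fingers": 1},
    {"dp": [0,0,0],"turn": [0,0,0],"fingers": 1},
    {"dp": [0,0,0],"turn": [0,0,0],"fingers": 1}
  ]
}}

```text
clock: 13.52
eef_pos: [504.8, -78.3, 157.9]
tcp_rot: [3.141, -0.0, 2.653]
contact_force: [-0.1, 0.3, -0.3]
opening: 0.218
grasp_force: 34.4
```

```bash
python3 d.py; python3 s.py; python3 - <<'E'
from m import *
f=grab('top'); g=grab('scene')
S=np.hstack([cv2.resize(g['pixels'][90:250,220:360],(400,457)),cv2.resize(f['pixels'][160:310,240:370],(396,457))])
cv2.imwrite('pics/c6.png',S[...,::-1])
E
```

```text
[504.8 -78.3 157.9] [ 3.141 -0.     2.653] 0.2181441338470845 34.37634587287903
units -0.021112344122476305 0.04377598124044736 turn -0.04159256969864661
tcp [504.6 -77.5 157.8] [ 3.141 -0.     2.654] rad 114.5 ang -2.061
[555.3  22.1] [526.1 -22.4] [584.9  69.3] spout ang -2.141 -2.152
want -2.0569886987338926
(array([558.50290157,  23.698625  ]), np.float64(147.4847131757594), np.float64(-0.35194751440596583))
```

View pics/c6.png

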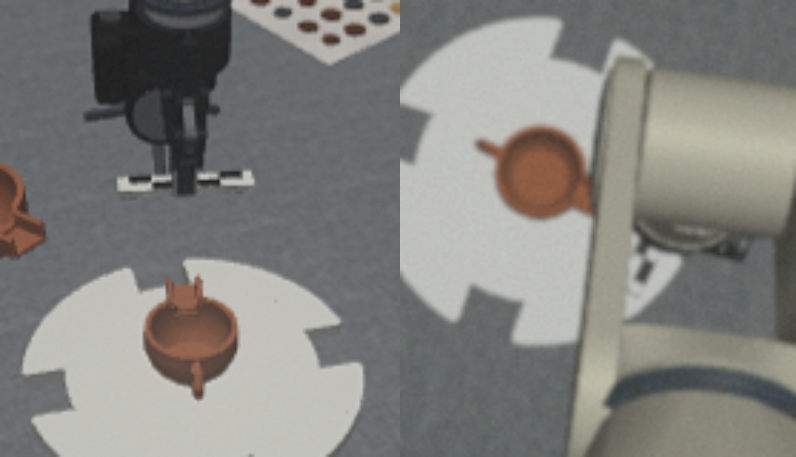

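c6 shows the bar held level and centred in the fingers at crop (186,182), crosswise in front of the spout at (185,290) with clear space between.

Request:
{"method": "play_rows", "body": {
  "rows": [
    {"dp": [-0.02,0.04,0.6],"turn": [0,0,0],"fingers": 1},
    {"dp": [0,0,0.8],"turn": [0,0,0],"fingers": 1},
    {"dp": [0,0,0.7],"turn": [0,0,0],"fingers": 1},
    {"dp": [0,0,0.3],"turn": [0,0,0],"fingers": 1},
    {"dp": [0,0,0],"turn": [0,0,0],"fingers": 1}
  ]
}}

```text
clock: 14.08
eef_pos: [504.1, -75.2, 59.1]
tcp_rot: [-3.14, -0.005, 2.658]
contact_force: [-1.6, -0.3, -0.4]
opening: 0.217
grasp_force: 34.4
```

Request:
{"method": "play_rows", "body": {
  "rows": [
    {"dp": [0,0,0],"turn": [0,0,0],"fingers": 1},
    {"dp": [0,0,0.1],"turn": [0,0,0],"fingers": 1},
    {"dp": [0,0,0.08],"turn": [0,0,0],"fingers": 1},
    {"dp": [0,0,0],"turn": [0,0,0],"fingers": 1}
  ]
}}

```text
clock: 14.42
eef_pos: [506.9, -76.6, 54.9]
tcp_rot: [3.141, 0.001, 2.657]
contact_force: [-0.3, 0.5, -0.2]
opening: 0.218
grasp_force: 34.4
```

Request:
{"method": "play_rows", "body": {
  "rows": [
    {"dp": [0,0,0.08],"turn": [0,0,0],"fingers": 1},
    {"dp": [0,0,0.05],"turn": [0,0,0],"fingers": 1},
    {"dp": [0,0,0.03],"turn": [0,0,0],"fingers": 1},
    {"dp": [0,0,0],"turn": [0,0,0],"fingers": 1}
  ]
}}

```text
clock: 14.75
eef_pos: [506.3, -76.7, 47.9]
tcp_rot: [-3.142, -0.0, 2.657]
contact_force: [-0.0, -0.2, -0.3]
opening: 0.217
grasp_force: 34.4
```

Request:
{"method": "play_rows", "body": {
  "rows": [
    {"dp": [0,0,0.02],"turn": [0,0,0],"fingers": 1},
    {"dp": [0,0,0],"turn": [0,0,0],"fingers": 1}
  ]
}}

```text
clock: 14.92
eef_pos: [506.4, -76.7, 47.2]
tcp_rot: [-3.142, -0.0, 2.657]
contact_force: [0.4, 0.6, -0.8]
opening: 0.219
grasp_force: 34.4
```

Still no contact force, so I ease down to contact.

Request:
{"method": "play_rows", "body": {
  "rows": [
    {"dp": [0,0,0.015],"turn": [0,0,0],"fingers": 1},
    {"dp": [0,0,0],"turn": [0,0,0],"fingers": 1}
  ]
}}

```text
clock: 15.08
eef_pos: [506.7, -76.8, 47.0]
tcp_rot: [3.142, 0.0, 2.657]
contact_force: [-0.5, -0.8, 2.7]
opening: 0.219
grasp_force: 34.7
```

Request:
{"method": "play_rows", "body": {
  "rows": [
    {"dp": [0,0,0.015],"turn": [0,0,0],"fingers": 1},
    {"dp": [0,0,0],"turn": [0,0,0],"fingers": 1}
  ]
}}

```text
clock: 15.25
eef_pos: [507.1, -77.0, 46.9]
tcp_rot: [3.142, 0.001, 2.658]
contact_force: [-2.0, -1.9, 9.8]
opening: 0.221
grasp_force: 35.5
```

Request:
{"method": "play_rows", "body": {
  "rows": [
    {"dp": [0,0,-0.02],"turn": [0,0,0],"fingers": 1},
    {"dp": [0,0,0],"turn": [0,0,0],"fingers": 0.75},
    {"dp": [0,0,0],"turn": [0,0,0],"fingers": 0.72},
    {"dp": [0,0,0],"turn": [0,0,0],"fingers": 0.68},
    {"dp": [0,0,0],"turn": [0,0,0],"fingers": 0.66}
  ]
}}

```text
clock: 15.67
eef_pos: [506.4, -76.7, 46.7]
tcp_rot: [-3.142, -0.0, 2.657]
contact_force: [0.6, -0.4, -0.2]
opening: 0.34
grasp_force: 0.0
```

Request:
{"method": "play_rows", "body": {
  "rows": [
    {"dp": [0,0,0],"turn": [0,0,0],"fingers": 0.66},
    {"dp": [0,0,-0.1],"turn": [0,0,0],"fingers": 0.66},
    {"dp": [0,0,-0.2],"turn": [0,0,0],"fingers": 0.66},
    {"dp": [0,0,-0.4],"turn": [0,0,0],"fingers": 0.66},
    {"dp": [0,0,-0.7],"turn": [0,0,0],"fingers": 0.66}
  ]
}}

```text
clock: 16.08
eef_pos: [504.8, -76.5, 102.2]
tcp_rot: [-3.14, -0.004, 2.657]
contact_force: [-0.6, 0.5, 0.3]
opening: 0.339
grasp_force: 0.0
```

Request:
{"method": "play_rows", "body": {
  "rows": [
    {"dp": [0,0,-0.9],"turn": [0,0,0],"fingers": 0.66},
    {"dp": [0,0,-0.9],"turn": [0,0,0],"fingers": 0.66},
    {"dp": [0,0,-0.9],"turn": [0,0,0],"fingers": 0.66},
    {"dp": [0.7,0.6,-0.3],"turn": [0,0,0],"fingers": 0.66},
    {"dp": [0.7,0.6,0],"turn": [0,0,0],"fingers": 0.66}
  ]
}}

```text
clock: 16.5
eef_pos: [481.7, -8.5, 227.6]
tcp_rot: [3.138, 0.007, 2.654]
contact_force: [0.4, 1.7, -0.9]
opening: 0.341
grasp_force: 0.0
```

Request:
{"method": "play_rows", "body": {
  "rows": [
    {"dp": [0.7,0.4,0],"turn": [0,0,0],"fingers": 0.66},
    {"dp": [0.7,0.5,0],"turn": [0,0,0],"fingers": 0.66},
    {"dp": [0.7,0.6,0],"turn": [0,0,0],"fingers": 0.66},
    {"dp": [0.7,0.6,0],"turn": [0,0,0],"fingers": 0.66},
    {"dp": [0.7,0.6,0],"turn": [0,0,0],"fingers": 0.66}
  ]
}}

```text
clock: 16.92
eef_pos: [404.7, 153.9, 223.8]
tcp_rot: [3.141, 0.001, 2.657]
contact_force: [0.1, -0.2, 0.5]
opening: 0.336
grasp_force: 0.0
```

Request:
{"method": "play_rows", "body": {
  "rows": [
    {"dp": [0.7,0.6,0],"turn": [0,0,0],"fingers": 0.66},
    {"dp": [0.7,0.6,0],"turn": [0,0,0],"fingers": 0.66},
    {"dp": [0,0,0],"turn": [0,0,0],"fingers": 0.66}
  ]
}}

```text
clock: 17.17
eef_pos: [376.4, 225.9, 223.9]
tcp_rot: [3.139, -0.001, 2.661]
contact_force: [-0.7, -0.7, 0.6]
opening: 0.338
grasp_force: 0.0
```

```bash
python3 s.py; python3 - <<'E'
from m import *
f=grab('top'); g=grab('scene')
S=np.hstack([cv2.resize(g['pixels'][160:270,225:350],(400,352),interpolation=2),cv2.resize(f['pixels'][155:295,225:385],(400,350),interpolation=2)[:352] if 0 else cv2.resize(f['pixels'][155:280,225:365],(394,352),interpolation=2)])
cv2.imwrite('pics/c7.png',S[...,::-1])
m=bowl(f).astype(np.uint8); k=cv2.getStructuringElement(cv2.MORPH_ELLIPSE,(19,19)); o=cv2.morphologyEx(m,cv2.MORPH_OPEN,k)
v,u=np.nonzero(o); print('body',onplane(f,[[u.mean(),v.mean()]],85)[0,:2])
E
```

```text
tcp [377.2 223.8 223.7] [3.14  0.    2.662] rad 270.1 ang 2.306
[555.3  22.1] [533.4 -30.7] [584.7  70.2] spout ang -2.041 -1.964
want -2.0569886987338926
(array([558.42209859,  23.45028178]), np.float64(147.72436486289152), np.float64(-0.40972264053333735))
body [553.77033024  20.14834721]
```

View pics/c7.png

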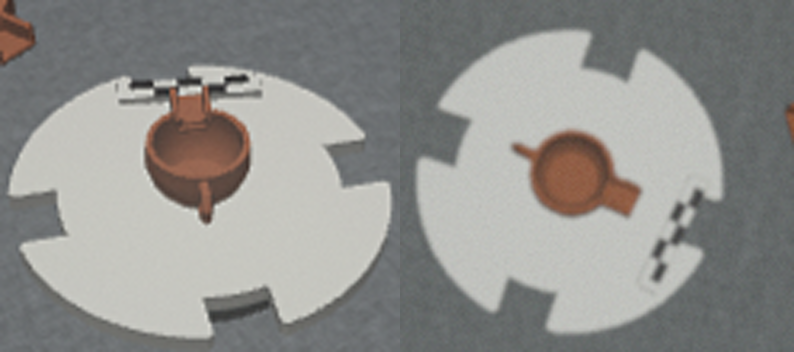

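c7 shows the bar flat on the platter: scene crop (190,88), top crop (672,235). The spout tip is at (628,198) and the handle at (520,150) in the top crop. I'll check the numbers across both views.

```bash
python3 - <<'E'
from m import *
f=grab('top'); g=grab('scene'); an=lambda t:np.arctan2(t[1],t[0]); L=np.array([417.6,-243.1])
c=np.array([558.4,23.4])
T=lambda x,y,z:onplane(f,[[225+(x-400)*140/394,155+y*125/352]],z)[0,:2]
S=lambda x,y,z:onplane(g,[[225+x*125/400,160+y*110/352]],z)[0,:2]
def dark(f,box):
    H=hsv(f); m=win(H[...,2]<90,*box).astype(np.uint8); return m
# bar black fields
for n,F,box in(('top',f,(311,219,338,257)),('scene',g,(262,182,308,192))):
    H=hsv(F); w=np.clip(130.-H[...,2],0,80); q=np.zeros_like(w); x0,y0,x1,y1=box; q[y0:y1,x0:x1]=w[y0:y1,x0:x1]
    v,u=np.nonzero(q>30); P=onplane(F,np.c_[u,v],53)[:,:2]; rc=cv2.minAreaRect(P.astype(np.float32)); print(n,len(u),P.mean(0),rc)
print('bar ends scene',S(118,92,53),S(262,86,53), 'mid',(S(118,92,53)+S(262,86,53))/2)
print('bar ends top',T(698,187,53),T(648,286,53))
s1=T(628,198,87);h1=T(516,148,75);b1=T(571,173,90)
print('top  s,b,h',s1,b1,h1,an(s1-h1),an(s1-b1))
s2=S(190,88,93); b2=S(198,135,93); h2=S(206,212,70)
print('scene',s2,b2,h2,an(s2-b2),an(s2-h2))
m=bowl(g,(262,182,308,235)); 
# triangulated lens check in top: heading from camera body silhouette
d=big(win(hsv(f)[...,2]<55,375,240,470,330)); v,u=np.nonzero(d); print('cam mean',u.mean(),v.mean(),an(onplane(f,[[u.mean(),v.mean()]],120)[0,:2]-c))
print('want',an(L-c))
E
```

```text
top 64 [504.38957535 -80.37487063] ((500.9932861328125, -80.31352233886719), (52.722862243652344, 78.59856414794922), 28.048583984375)
scene 79 [503.49451346 -76.79069524] ((504.162109375, -74.21410369873047), (32.79151916503906, 94.76134490966797), 57.01997375488281)
bar ends scene [556.81191397 -99.65743965] [451.39249339 -40.38913524] mid [504.10220368 -70.02328745]
bar ends top [ 545.97317165 -103.06013033] [450.8671462  -52.09829042]
top  s,b,h [531.78978091 -33.40100449] [556.0357356   20.01025737] [583.48266028  72.59858568] -2.0245318215740764 -1.9969288558199736
scene [528.87686086 -32.66149482] [553.82579075  16.70794717] [581.69301975  70.13435368] -2.0387160993404536 -2.0454202095666965
cam mean 419.00581395348837 280.5591085271318 -2.0518910001400705
want -2.0568503960704514
```

```bash
python3 -c "
from rig import r
print(r.sign_off())"
```

```text
the job is handed in; nothing more can be done
None
```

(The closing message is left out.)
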